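# Move the fuse carrier to the empty unit

### The job

The unit whose bay holds the fuse carrier is being retired: press the carrier to make its push-push catch pop it up, lift it out, and set it into the empty bay of the other unit, pressing it gently down until that catch holds it. Feel for the end of each stroke and never press or ram the carrier hard; leave everything else on the bench where it lies.

Things in the scene. Friction and masses are not known exactly. Their poses are not given: they have to be found in the camera images.
- carrier: Black fuse carrier, 68 mm tall, about 0.09 kg. Origin: centre of its foot, z up. A block 38 mm (x) by 30 mm (y) from foot to 40 mm (lowest 6 mm only 32 by 24), then a round knob: 28 mm across from 40 to 58 mm, then a cone to a flat top 12 mm across at 68 mm. Press on the flat top with shut fingers; grip the knob's straight part, which stands clear only when popped up. A half turn makes no difference.
- full_unit: Unit holding the carrier at the start: grey case, gold panel on top, 180 mm (x) by 130 mm (y), fixed. Origin: centre of underside, z up. Central vertical bay, 40 mm (x) by 32 mm (y): the carrier fits with 1 mm each side, x along the unit's x. Bevelled black collar, 62 by 54 mm, stands 4 mm above the panel. Terminal strips 17 mm high lie 66 to 88 mm from the axis at both x ends; y sides are clear.
- empty_unit: The other unit, the same in every size; its bay is empty at the start.
- full_mouth (a point): Centre of the full unit's bay mouth, level with the panel top (84 mm above the bench).
- empty_mouth (a point): Centre of the empty unit's bay mouth, level with the panel top (84 mm above the bench).
- full_travel (a joint): Cradle of the full unit pressed down (m). 0: up, a carrier on it then has its foot 49 mm and its top 117 mm above the bench. The spring gives 3 N at the top, 0.1 N more per mm. At the start the catch holds it at about 16 mm. Press about 7 mm farther, to a stop felt as a sharp rise in force, then let go: it pops up to 0. The carrier just stands on it by its weight.
- empty_travel (a joint): Same for the empty unit; starts at 0. Its catch is set differently every time and cannot be seen: the stop is felt somewhere between 15 and 28 mm, and on letting go there the cradle comes back up 5 to 6 mm and is held. Let go short of the stop: not caught, it comes back to 0. Press to the stop once more: it is freed again.
- full_cradle: The steel plate at the bottom of the full unit's bay on which the carrier stands. Origin: centre of its top face. The carrier may be pressed on it with at most 16 N.
- empty_cradle: The same plate in the empty unit; the same 16 N limit.
- screwdriver: Bystander: screwdriver, 170 mm, lying on the robot's side of one unit.
- connector: Bystander: round metal connector, 38 mm across, 48 mm tall, standing on the robot's side of the other unit.
- jar: Bystander: jar, 54 mm across, 60 mm tall, beyond the units.
- wrench: Bystander: wrench, 150 mm, lying beyond the units.
- fuse_box: Bystander: cardboard box, 70 by 50 by 28 mm, beyond the units.
- relay: Bystander: clear-cased relay, 36 by 28 by 38 mm, to the left.
- cup: Bystander: white mug, 76 mm across, 85 mm tall, to the right.
Things that resemble listed ones, but are neither listed nor needed, are in the scene too. There is more than one size of the carrier; the job needs the smaller.

How it is judged:
By the outcome, as a careful person would: the job done as asked, in the order asked, and still so for the second after the job is handed in, with the robot touching nothing.
It also fails if it takes over 48 s, if anything falls off the work surface, if the arm or the gripper's body presses on something with over 40 N, if the wrist force passes 120 N, or if a joint passes its speed limit or range.

### The arm

A 6-joint arm with a two-finger parallel gripper is mounted at the origin on the work surface. World frame = base frame: x ahead of the robot, y to its left, z up, the work surface at z = 0. Lengths are in m, angles in rad, forces in N, time in s.
With the tool pointing down it reaches from about 0.325 to 0.875 m from the base axis. Payload 4.4 kg.
Tool frame: the origin (TCP) lies at the centre of the arm's flange, where the gripper is bolted on; the fingertips stand 173 mm ahead of it and the grasp point (between the pads) lies 155 mm ahead of it (ctrl.nose_length is the distance from the TCP to the fingertips, in m); z points along the fingers, y is the direction in which the jaws open and shut (so a half turn about z gives the same grasp; the last joint's range is limited). The gripper opens to 85 mm and grips with 20 to 120 N. Pads are 22 mm wide; open, the fingers measure 114 mm over their backs; the gripper's body (76 mm by 85 mm) begins 54 mm behind the grasp point. The pads swing forward as they close: fully open they stand 13 mm farther back than shut.
Start: joints at [-1.341, 0.207, 1.542, -0, 1.393, -0.15], TCP at [0.214, -0.534, 0.405] pointing down, gripper open.
Joint ranges: [-2.73, 2.73], [-0.86, 2.22], [0.23, 2.46], [-1.11, 4.25], [0.08, 2.63], [-2.82, 2.82]. Speed limits (rad/s): [2.79, 2.79, 3.14, 3.14, 3.14, 3.14].

### API

Orientations are given as a unit quaternion [x, y, z, w].
In Python, from station import ctrl, viewer, workorder, spotter gives the robot as it stands.
- The arm moves only by the tool send_rows, never from a script. Its argument "deltas" is a list that holds one entry, the list of rows, each a list of 5 numbers: the shift along the tool's x, y, z in cm, then the turn about the tool's z in rad, then the gripper command: -1 is fully open, 1 is shut, values between are in proportion. A call has 1 to 5 rows; each row shifts and turns the commanded pose from where the row before left it, along the tool's axes as they then stand; what a row does not reach is not made up. A row lasts 1/12 s, in which the tool goes at most 41.7 mm and 7.16 degrees, less where a joint would pass 70% of its speed; a pose out of reach is approached as far as the arm can. A call is refused whole if a number of a shift passes 4.17 or a number of a turn 0.125, either way. A call with a gripper value outside its range is refused whole. The fingers move at their own pace and stop on an object; "grip_force" is the grip in N (left out, the last holds). Time passes only in rows, so rows that do not move let the fingers close. It gives the time, the measured TCP pose, the force and the opening at its end, in the units of the state.
- ctrl.sense(): the state, without advancing time (a new reading comes with each control period).
- viewer.camera(name): name is "side" or "top"; returns a dict with "color" (384x512x3 uint8, blue, green, red), "fx", "fy", "cx", "cy" (pixels), "extrinsics" (4x4, takes a point from camera to world coordinates). Camera axes: x right, y up, looking along -z (the intrinsics and any distortion apply to the point x, -y, -z); pixel columns grow to the right and rows downward; lengths in m; the calibration is good to about 2 mm. A picture is of the moment at which its call begins. There is no depth.
- workorder.job_done(): hands the job in, once; it reports no verdict.
Trained networks look in a picture, given as the dict that the camera call returned (one of the last four; its "shot" number tells which), for a name from the list of things; names that differ only in an ending like _2 or _b are one class to them, and where a whole thing is asked for, a point or a joint stands for the part that bears it (a point fixed in the world has none). Each returns a list of dicts, best first, with "conf" (0 to 1); they miss things now and then, are a little off and sometimes report something else, mostly with a low value. They report only what shows in the picture. A call takes as long as a camera call. They do not tell look-alikes from the thing itself.
- spotter.find_in(picture, query): "box" ([left, top, right, bottom] in pixels, round what is visible of it).
- spotter.silhouettes(picture, query): "region" (384x512 bool, what is visible of it) and "box" ([left, top, right, bottom] in pixels, round what is visible of it).
- spotter.landmark_of(picture, query): "point" ([column, row] in pixels: a listed point, or the origin of a listed thing).
The state is a dict: "clock": time; "joint_pos": joint angles; "dq": joint speeds; "effort": joint torques, N m; "tcp_pos": TCP position; "tool_rot": TCP orientation; "wrist_force": force on the tool from outside, world axes, zero at the start; "ft_torque": the same for the moment, N m; "grip_width": finger opening in m.
Only numpy, scipy, OpenCV 4.12 (cv2) and the standard library are available. Lean on these libraries where they do the work, as an engineer would, in place of code of your own. Each camera call takes 0.05 s, during which the arm holds its last target. There are 200 camera calls.

## Working session

There is one attempt and no reset: what is moved stays moved. The work goes in short steps, Python scripts to look and compute and a tool call to move; the robot and the scene stay as the last step left them, time stands still between calls to the robot, and variables do not carry over. Pictures are saved under pics/ and viewed, about 8 in all and at most 12, crops included, and the job is handed in when it is done.

Besides the shell and the picture viewer there is one more tool, called after "Call:" by a JSON object that holds its "api" and its "payload", one argument or row to a line. send_rows: Moves the arm, as the interface text tells. Its arguments: {"type":"object","properties":{"deltas":{"type":"array"},"grip_force":{"type":"number"}},"required":["deltas"]}

```bash
mkdir -p pics; ls; python3 - <<'E'
from station import ctrl, viewer, spotter
import cv2
print(ctrl.sense())
for n in("side","top"):
    p=viewer.camera(n); cv2.imwrite(f"pics/{n}0.png",cv2.resize(p["color"],(800,600)))
    print(n,p["fx"],p["fy"],p["cx"],p["cy"],p["extrinsics"],[k for k in p])
    for q in("carrier","full_unit","empty_unit","full_mouth","empty_mouth"):
        print(q,[(round(d["conf"],2),[round(v) for v in d["box"]]) for d in spotter.find_in(p,q)],[(round(d["conf"],2),[round(float(v),1) for v in d["point"]]) for d in spotter.landmark_of(p,q)])
E
```

```text
pics
{'clock': 0.0, 'joint_pos': array([-1.34050375e+00,  2.07427653e-01,  1.54295107e+00,  5.07354466e-05,
        1.39349611e+00, -1.50508802e-01]), 'dq': array([-0.00127681, -0.00048157,  0.00043023,  0.00202771,  0.00027035,
       -0.0013787 ]), 'effort': array([ 1.42034864e-03, -3.83027744e+01, -2.91593975e+01, -1.03755076e-04,
        1.04162112e-02,  7.96757433e-06]), 'tcp_pos': array([ 0.21361539, -0.53345956,  0.40352233]), 'tool_rot': array([ 9.81928695e-01,  1.89247812e-01, -2.05631641e-05, -1.14117947e-03]), 'wrist_force': array([ 0.41500931, -0.49602065, -0.07698553]), 'ft_torque': array([-0.01958459,  0.02568133,  0.0648307 ]), 'grip_width': 0.08565513638379992}
side 359.6711524069569 359.6711524069569 257.8285077173917 185.0067461041108 [[-0.85016707  0.35456299 -0.38923135  0.09383124]
 [-0.52648454 -0.5647982   0.63546599  0.77175479]
 [ 0.00547556  0.74517654  0.66684476  0.90004197]
 [ 0.          0.          0.          1.        ]] ['color', 'fx', 'fy', 'cx', 'cy', 'extrinsics', 'shot']
carrier [(0.56, [217, 253, 232, 279]), (0.55, [244, 216, 252, 223])] [(0.92,
[... 463 characters left out ...]
1 -7.80522021e-02  4.89410199e-01]
 [-9.99998941e-01 -1.17085212e-03 -8.64792670e-04 -3.10893393e-02]
 [-9.53541486e-04  7.80511683e-02  9.96948898e-01  1.07193103e+00]
 [ 0.00000000e+00  0.00000000e+00  0.00000000e+00  1.00000000e+00]] ['color', 'fx', 'fy', 'cx', 'cy', 'extrinsics', 'shot']
carrier [(0.88, [132, 207, 156, 226]), (0.67, [187, 202, 200, 217])] [(0.9, [146.0, 216.3]), (0.44, [194.9, 210.1])]
full_unit [(0.66, [160, 170, 228, 245])] [(0.84, [198.9, 210.9])]
empty_unit [(0.82, [274, 160, 330, 239])] [(0.76, [299.5, 200.4])]
full_mouth [(0.9, [161, 171, 223, 245])] [(0.66, [192.6, 209.8]), (0.42, [100.0, 230.8])]
empty_mouth [(0.92, [271, 165, 332, 239])] [(0.75, [303.3, 199.6])]
```

View pics/top0.png

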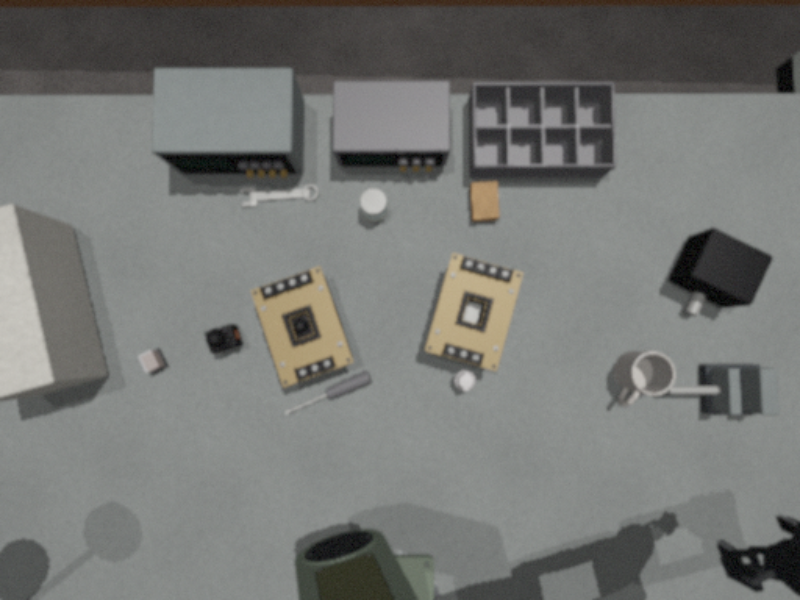

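View pics/side0.png

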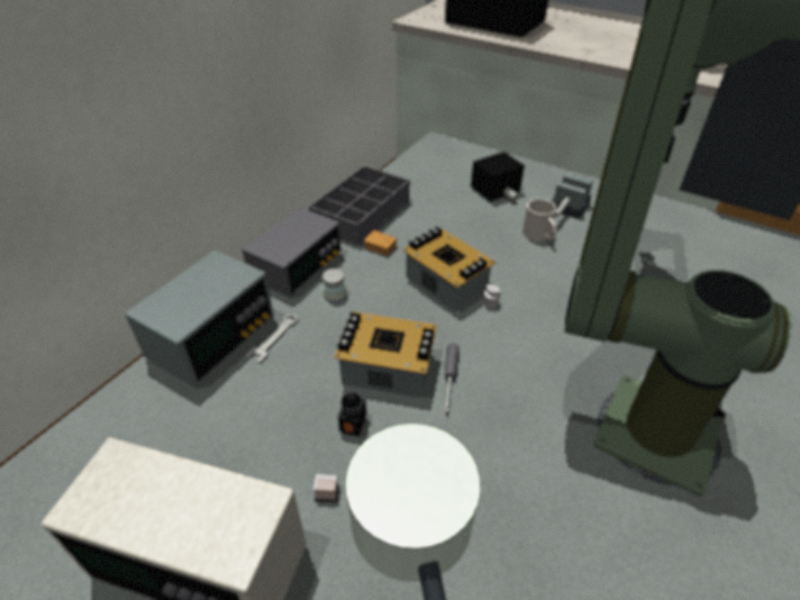

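Top view (800x600 scale): the full unit is at (301,325), with the black knob in its collar. The empty unit is at (471,315), with a bright bay floor. The carrier candidates are the knob at (301,325) and a free-standing black one with an orange mark at (223,338), which is the larger look-alike. I choose the one in the bay and check it in a crop.

```bash
cat > h.py <<'E'
import numpy as np, cv2
from station import ctrl, viewer, spotter
def proj(p,uv,z):
    uv=np.atleast_2d(np.asarray(uv,float)); E=p["extrinsics"]
    d=np.c_[(uv[:,0]-p["cx"])/p["fx"],-(uv[:,1]-p["cy"])/p["fy"],-np.ones(len(uv))]@E[:3,:3].T
    o=E[:3,3]; return (o+d*((z-o[2])/d[:,2])[:,None])[:,:2]
def pix(p,X):
    E=p["extrinsics"]; c=(np.atleast_2d(X)-E[:3,3])@E[:3,:3]
    return np.c_[p["cx"]+p["fx"]*c[:,0]/-c[:,2],p["cy"]-p["fy"]*c[:,1]/-c[:,2]]
E
python3 - <<'E'
from h import *
boxes={"side":{"full":(205,190,290,262),"empty":(252,138,325,208)},"top":{"full":(152,162,232,252),"empty":(265,155,342,242)}}
for n in("top","side"):
    p=viewer.camera(n); im=p["color"]; hsv=cv2.cvtColor(im,cv2.COLOR_BGR2HSV)
    crops=[]
    for u,(l,t,r,b) in boxes[n].items():
        m=((hsv[...,0]>10)&(hsv[...,0]<32)&(hsv[...,1]>75)&(hsv[...,2]>70)).astype(np.uint8); k=np.zeros_like(m);k[t:b,l:r]=m[t:b,l:r]
        nl,lab,st,_=cv2.connectedComponentsWithStats(k); i=1+np.argmax(st[1:,4]); 
        ys,xs=np.nonzero(lab==i); h=cv2.convexHull(np.c_[xs,ys].astype(np.int32))[:,0]
        rc=cv2.minAreaRect((proj(p,h,.084)*1000).astype(np.float32)); print(n,u,"rect mm",np.round(rc[0],1),np.round(rc[1],1),round(rc[2],1))
        # collar: dark blob in the middle
        c=pix(p,[*(np.array(rc[0])/1000),.088])[0]
        g=cv2.cvtColor(im,cv2.COLOR_BGR2GRAY)
        R=13; x0,y0=(c-R).astype(int); k=np.zeros_like(m);k[y0:y0+2*R,x0:x0+2*R]=(hsv[...,1]<70)[y0:y0+2*R,x0:x0+2*R]
        nl,lab,st,_=cv2.connectedComponentsWithStats(k);i=1+np.argmax(st[1:,4]);ys,xs=np.nonzero(lab==i);h=cv2.convexHull(np.c_[xs,ys].astype(np.int32))[:,0]
        rc=cv2.minAreaRect((proj(p,h,.087)*1000).astype(np.float32)); print("  collar mm",np.round(rc[0],1),np.round(rc[1],1),round(rc[2],1))
        crops.append(cv2.resize(im[t:t+90,l:l+85],(400,424),interpolation=cv2.INTER_CUBIC))
    globals()["c"+n]=np.hstack(crops)
    for q,z in(("full_mouth",.084),("empty_mouth",.084),("cup",.0),("carrier",0)):
        print(q,[(round(d["conf"],2),np.round(proj(p,d["point"],z)*1000)) for d in spotter.landmark_of(p,q)])
cv2.imwrite("pics/c1.png",cv2.resize(np.vstack([ctop,cside]),(566,600)))
E
```

```text
top full rect mm [514.  136.3] [174.3 128.6] 18.8
  collar mm [516.4 137.2] [59.7 51.6] 19.0
top empty rect mm [ 462.4 -185.6] [40.1 29.4] 63.3
  collar mm [ 461.7 -182.7] [68.8 59.6] 89.9
full_mouth [(0.86, array([[515., 140.]])), (0.49, array([[ 544., -168.]]))]
empty_mouth [(0.56, array([[ 540., -161.]]))]
cup [(0.58, array([[ 429., -475.]]))]
carrier [(0.52, array([[494., 288.]])), (0.47, array([[524., 139.]]))]
side full rect mm [516.4 141. ] [181.8 135.3] 19.8
  collar mm [513.4 137.9] [39.  43.4] 22.5
side empty rect mm [ 542.6 -161.1] [135.6 183.2] 73.9
  collar mm [ 553.1 -233.8] [38.2 37.9] 32.2
full_mouth [(0.9, array([[522., 136.]]))]
empty_mouth [(0.71, array([[ 548., -159.]]))]
cup [(0.76, array([[ 430., -481.]]))]
carrier [(0.6, array([[496., 295.]])), (0.42, array([[536., 123.]]))]
```

View pics/c1.png

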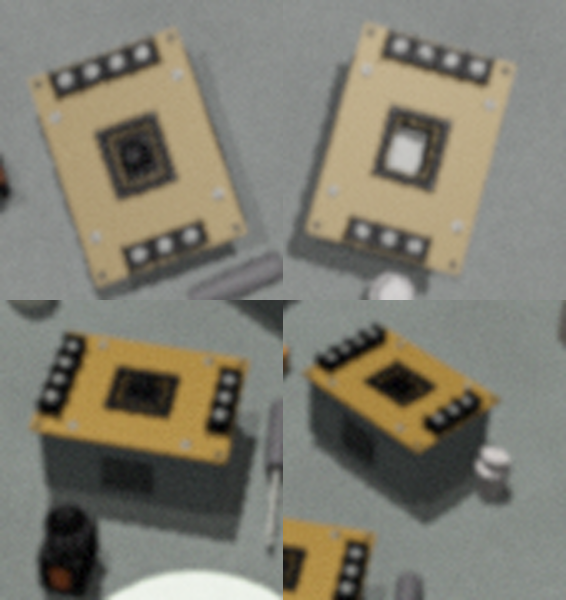

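The crop confirms it: the left unit has the black knob in the bay, the right unit's bay is empty with a bright cradle, and the larger look-alike stands free with its orange mark. Next I refine both unit poses with a model fit in both cameras and work out the first move.

```bash
cat >> h.py <<'E'
def rect(x,y,a,hx,hy,z):
    c,s=np.cos(a),np.sin(a); q=np.array([[1,1],[1,-1],[-1,-1],[-1,1]])*[hx,hy]
    return np.c_[x+c*q[:,0]-s*q[:,1],y+s*q[:,0]+c*q[:,1],np.full(4,z)]
def unitfit(p,x,y,a):
    from scipy.optimize import minimize
    S=cv2.cvtColor(p["color"],cv2.COLOR_BGR2HSV)[...,1].astype(float)
    c=pix(p,[x,y,.084])[0].astype(int); R=52; x0,y0=c-R; S=S[y0:y0+2*R,x0:x0+2*R]; K=8
    def poly(im,P,v): cv2.fillPoly(im,[np.round(((pix(p,P)-[x0,y0]+.5)*K)*16).astype(np.int32)],v,shift=4)
    far=np.zeros((2*R*K,2*R*K),np.uint8); poly(far,rect(x,y,a,.11,.085,.084),1)
    for s in(1,-1): poly(far,rect(x+s*.077*np.cos(a),y+s*.077*np.sin(a),a,.02,.050,.09),0)
    poly(far,rect(x,y,a,.02,.016,.088),0)
    w=cv2.resize(far,(2*R,2*R),interpolation=cv2.INTER_AREA)>0
    def cost(v):
        m=np.zeros((2*R*K,2*R*K),np.uint8); poly(m,rect(*v[:2]/100,v[2]/10,.09,.065,.084),255); poly(m,rect(*v[:2]/100,v[2]/10,.031,.027,.087),0)
        m=cv2.GaussianBlur(cv2.resize(m,(2*R,2*R),interpolation=cv2.INTER_AREA),(0,0),1.0)
        return -np.corrcoef(m[w],S[w])[0,1]
    v0=np.array([x*100,y*100,a*10])
    r=minimize(cost,v0,method="Nelder-Mead",options=dict(initial_simplex=v0+np.array([[0,0,0],[.5,0,0],[0,.5,0],[0,0,.4]]),xatol=.005,fatol=1e-5))
    return r.x[0]*10,r.x[1]*10,np.degrees(r.x[2]/10),-r.fun
def rel(xyz,yaw):
    s=ctrl.sense(); from scipy.spatial.transform import Rotation as Ro
    R=Ro.from_quat(s["tool_rot"]).as_matrix(); d=R.T@(np.asarray(xyz)-s["tcp_pos"])*100
    a=np.arctan2(R[1,0],R[0,0]); print("t",s["clock"],"need tool cm",np.round(d,2),"turn(tool z)",round(-(np.radians(yaw)-a),3),"tilt",np.round(R[2],4),"F",np.round(s["wrist_force"],2))
E
python3 - <<'E'
from h import *
for n in("top","side"):
    p=viewer.camera(n)
    print(n,"full",np.round(unitfit(p,.515,.138,.33),2),"empty",np.round(unitfit(p,.543,-.161,-.28),2))
rel([.515,.138,.32],19.2)
E
```

```text
top full [515.99 137.07  19.32   0.92] empty [ 542.   -166.14  -16.18    0.93]
side full [517.15 140.49  19.35   0.93] empty [ 544.25 -161.19  -16.06    0.92]
t 1.7 need tool cm [ 52.94 -51.17   8.47] turn(tool z) 0.046 tilt [ 0.  0. -1.] F [ 0.31 -0.35  0.09]
```

Call:
{"api": "send_rows", "payload": {
  "deltas": [
    [[2.9, -2.8, 0, 0, 1], [2.9, -2.8, 0, 0, 1], [2.9, -2.8, 0, 0, 1], [2.9, -2.8, 0, 0, 1], [2.9, -2.8, 0, 0, 1]]
  ],
  "grip_force": 25
}}

```text
clock: 2.12
tcp_pos: [0.2966, -0.3483, 0.4047]
tool_rot: [0.982, 0.189, 0.0, 0.0]
wrist_force: [1.3, -0.1, 0.4]
grip_width: 0.0253
```

Call:
{"api": "send_rows", "payload": {
  "deltas": [
    [[2.9, -2.8, 0, 0, 1], [2.9, -2.8, 0, 0, 1], [2.9, -2.8, 0, 0, 1], [2.9, -2.8, 0, 0, 1], [2.9, -2.8, 0, 0, 1]]
  ]
}}

```text
clock: 2.53
tcp_pos: [0.3791, -0.1642, 0.4051]
tool_rot: [0.982, 0.189, 0.0, 0.0]
wrist_force: [1.1, 0.6, 0.4]
grip_width: -0.0004
```

Call:
{"api": "send_rows", "payload": {
  "deltas": [
    [[2.9, -2.8, 0, 0, 1], [2.9, -2.8, 0, 0, 1], [2.9, -2.8, 0, 0, 1], [2.9, -2.8, 0, 0, 1], [2.9, -2.8, 0, 0, 1]]
  ]
}}

```text
clock: 2.95
tcp_pos: [0.4618, 0.0199, 0.4051]
tool_rot: [0.982, 0.189, 0.001, 0.0]
wrist_force: [0.8, -0.4, -0.4]
grip_width: -0.0
```

Call:
{"api": "send_rows", "payload": {
  "deltas": [
    [[2.9, -2.8, 2, 0.046, 1], [2.9, -2.8, 2, 0, 1], [2.9, -2.8, 2, 0, 1], [0, 0, 0, 0, 1], [0, 0, 0, 0, 1]]
  ]
}}

```text
clock: 3.37
tcp_pos: [0.5101, 0.12, 0.3471]
tool_rot: [0.986, 0.168, -0.002, -0.0]
wrist_force: [0.5, -1.1, 0.5]
grip_width: 0.0003
```

```bash
python3 - <<'E'
from h import *
rel([.5166,.1388,.29],19.3)
c=[]
for n in("top","side"):
    p=viewer.camera(n); s=ctrl.sense(); t=s["tcp_pos"]
    P=pix(p,[[t[0],t[1],t[2]-.173],[.5166,.1388,.101]]); print(n,P,s["grip_width"])
    x,y=(P.mean(0)-40).astype(int); c.append(cv2.resize(p["color"][y:y+80,x:x+80],(400,400),interpolation=cv2.INTER_CUBIC)); print(x,y)
cv2.imwrite("pics/a1.png",np.hstack(c))
E
```

```text
t 3.3667 need tool cm [ 1.26 -1.56  5.71] turn(tool z) 0.002 tilt [-4.3e-03 -9.0e-04 -1.0e+00] F [ 0.49 -1.12  0.52]
top [[193.66746966 209.50372078]
 [190.90174097 207.80216447]] 3.588231776268795e-05
152 168
side [[253.1023738  192.58317249]
 [247.8332096  213.80281298]] -7.152997321864227e-06
210 163
```

View pics/a1.png

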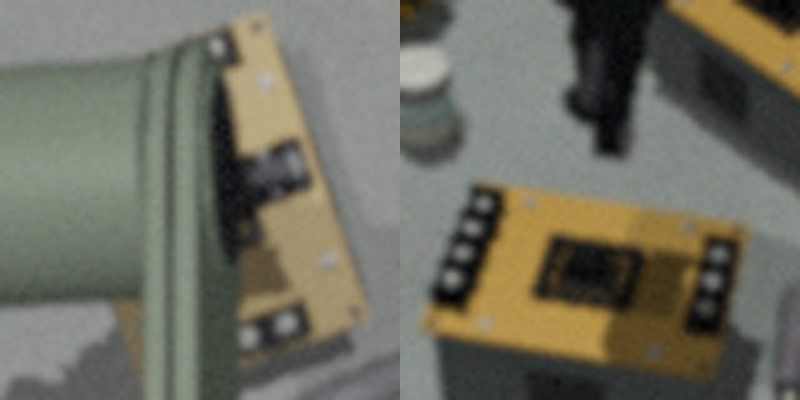

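Side view: the shut fingertips are at about px (252,194), against a prediction of (253,193). The side camera therefore agrees with the arm to about 2 mm. I move above the knob.

Call:
{"api": "send_rows", "payload": {
  "deltas": [
    [[0.6, -0.8, 1.2, 0, 1], [0.6, -0.7, 1.2, 0, 1], [0, 0, 1.2, 0, 1], [0, 0, 1.2, 0, 1], [0, 0, 1.0, 0, 1]]
  ]
}}

```text
clock: 3.88
tcp_pos: [0.5164, 0.1358, 0.2899]
tool_rot: [0.986, 0.166, -0.0, 0.0]
wrist_force: [-0.2, -0.2, -0.6]
grip_width: -0.0
```

Call:
{"api": "send_rows", "payload": {
  "deltas": [
    [[0, 0, 0.2, 0, 1], [0, 0, 0, 0, 1], [0, 0, 0, 0, 1]]
  ]
}}

```text
clock: 4.13
tcp_pos: [0.5169, 0.1362, 0.2892]
tool_rot: [0.986, 0.166, 0.0, 0.0]
wrist_force: [1.3, 0.0, 0.5]
grip_width: -0.0001
```

```bash
python3 - <<'E'
from h import *
rel([.516,.1383,.274],19.3)
p=viewer.camera("side"); t=ctrl.sense()["tcp_pos"]
P=pix(p,[[t[0],t[1],t[2]-.173],[.516,.1383,.101]]); print(P)
x,y=(P.mean(0)-25).astype(int); print(x,y)
cv2.imwrite("pics/a2.png",cv2.resize(p["color"][y:y+50,x:x+50],(600,600),interpolation=cv2.INTER_CUBIC))
E
```

```text
t 4.1333 need tool cm [-0.02 -0.23  1.52] turn(tool z) -0.003 tilt [ 1.e-04  0.e+00 -1.e+00] F [1.32 0.01 0.54]
[[248.06610349 209.66304592]
 [248.08690719 213.77782463]]
223 186
```

View pics/a2.png

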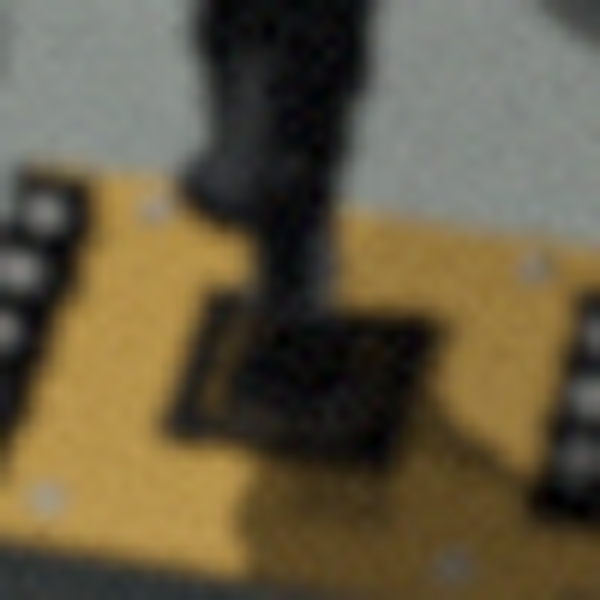

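Side crop: the fingertip is above the collar, about 0.6 px left of the collar centre at (300,378), a shift of roughly 1.5 mm. I correct that and go down to feel for contact.

Call:
{"api": "send_rows", "payload": {
  "deltas": [
    [[-0.15, -0.05, 0.4, 0, 1], [0, 0, 0.4, 0, 1], [0, 0, 0.3, 0, 1], [0, 0, 0.1, 0, 1], [0, 0, 0, 0, 1]]
  ]
}}

```text
clock: 4.6
tcp_pos: [0.515, 0.1365, 0.2766]
tool_rot: [0.986, 0.167, -0.0, -0.0]
wrist_force: [-0.3, 0.4, 1.0]
grip_width: -0.0002
```

Call:
{"api": "send_rows", "payload": {
  "deltas": [
    [[0, 0, 0.1, 0, 1], [0, 0, 0.1, 0, 1], [0, 0, 0.1, 0, 1], [0, 0, 0, 0, 1]]
  ]
}}

```text
clock: 4.93
tcp_pos: [0.5154, 0.1365, 0.2743]
tool_rot: [0.986, 0.167, 0.0, 0.0]
wrist_force: [0.5, -0.3, 0.4]
grip_width: 0.0004
```

Call:
{"api": "send_rows", "payload": {
  "deltas": [
    [[0, 0, 0.1, 0, 1], [0, 0, 0.1, 0, 1], [0, 0, 0, 0, 1]]
  ]
}}

```text
clock: 5.18
tcp_pos: [0.5153, 0.1365, 0.2724]
tool_rot: [0.986, 0.167, 0.0, 0.0]
wrist_force: [-0.5, -0.2, 4.2]
grip_width: -0.0003
```

Call:
{"api": "send_rows", "payload": {
  "deltas": [
    [[0, 0, 0.1, 0, 1], [0, 0, 0.1, 0, 1], [0, 0, 0.1, 0, 1], [0, 0, 0, 0, 1]]
  ]
}}

```text
clock: 5.52
tcp_pos: [0.5153, 0.1365, 0.2691]
tool_rot: [0.986, 0.167, 0.0, 0.0]
wrist_force: [-0.1, 0.2, 3.3]
grip_width: 0.0001
```

Call:
{"api": "send_rows", "payload": {
  "deltas": [
    [[0, 0, 0.1, 0, 1], [0, 0, 0, 0, 1]]
  ]
}}

```text
clock: 5.68
tcp_pos: [0.5153, 0.1365, 0.268]
tool_rot: [0.986, 0.167, 0.0, 0.0]
wrist_force: [-1.1, 0.1, 3.4]
grip_width: 0.0001
```

Call:
{"api": "send_rows", "payload": {
  "deltas": [
    [[0, 0, 0.05, 0, 1], [0, 0, 0, 0, 1]]
  ]
}}

```text
clock: 5.85
tcp_pos: [0.5153, 0.1365, 0.2678]
tool_rot: [0.986, 0.167, 0.0, 0.0]
wrist_force: [-1.0, -0.4, 4.2]
grip_width: -0.0
```

Call:
{"api": "send_rows", "payload": {
  "deltas": [
    [[0, 0, 0.05, 0, 1], [0, 0, 0, 0, 1]]
  ]
}}

```text
clock: 6.02
tcp_pos: [0.5154, 0.1365, 0.2676]
tool_rot: [0.986, 0.167, 0.0, 0.0]
wrist_force: [-1.4, -1.4, 6.2]
grip_width: 0.0002
```

Call:
{"api": "send_rows", "payload": {
  "deltas": [
    [[0, 0, 0.05, 0, 1], [0, 0, 0, 0, 1]]
  ]
}}

```text
clock: 6.18
tcp_pos: [0.5156, 0.1365, 0.2674]
tool_rot: [0.986, 0.167, 0.0, 0.0]
wrist_force: [-1.3, -0.2, 7.2]
grip_width: 0.0
```

Call:
{"api": "send_rows", "payload": {
  "deltas": [
    [[0, 0, 0.05, 0, 1], [0, 0, 0, 0, 1]]
  ]
}}

```text
clock: 6.35
tcp_pos: [0.5157, 0.1365, 0.2673]
tool_rot: [0.986, 0.167, 0.001, 0.0]
wrist_force: [-2.8, -0.6, 9.0]
grip_width: -0.0002
```

Call:
{"api": "send_rows", "payload": {
  "deltas": [
    [[0, 0, 0.05, 0, 1], [0, 0, 0, 0, 1]]
  ]
}}

```text
clock: 6.52
tcp_pos: [0.5158, 0.1365, 0.2672]
tool_rot: [0.986, 0.167, 0.001, 0.0]
wrist_force: [-2.6, -0.9, 10.6]
grip_width: 0.0002
```

Stop felt at 10.6 N. I release upward gently.

Call:
{"api": "send_rows", "payload": {
  "deltas": [
    [[0, 0, -0.3, 0, 1], [0, 0, -0.3, 0, 1], [0, 0, -0.4, 0, 1], [0, 0, -0.5, 0, 1], [0, 0, -0.5, 0, 1]]
  ]
}}

```text
clock: 6.93
tcp_pos: [0.5151, 0.1365, 0.2856]
tool_rot: [0.986, 0.167, -0.0, -0.0]
wrist_force: [1.0, 0.9, 0.7]
grip_width: -0.0
```

Call:
{"api": "send_rows", "payload": {
  "deltas": [
    [[0, 0, -0.7, 0, 1], [0, 0, -1.2, 0, -1], [0, 0, -2.0, 0, -1], [0, 0, 0, 0, -1], [0, 0, 0, 0, -1]]
  ]
}}

```text
clock: 7.35
tcp_pos: [0.5158, 0.1366, 0.3264]
tool_rot: [0.986, 0.167, 0.002, 0.0]
wrist_force: [0.3, 0.5, 0.0]
grip_width: 0.0483
```

```bash
python3 - <<'E'
from h import *
rel([.5153,.1365,.262],19.3)
p=viewer.camera("side"); t=ctrl.sense()["tcp_pos"]; print(ctrl.sense()["grip_width"])
P=pix(p,[[t[0],t[1],t[2]-.173],[.5153,.1365,.117],[.5153,.1365,.088]]); print(P)
x,y=(P[2]-[25,35]).astype(int); print(x,y)
cv2.imwrite("pics/a3.png",cv2.resize(p["color"][y:y+50,x:x+50],(600,600),interpolation=cv2.INTER_CUBIC))
E
```

```text
t 7.35 need tool cm [-0.08 -0.01  6.44] turn(tool z) -0.002 tilt [ 3.6e-03  9.0e-04 -1.0e+00] F [0.25 0.45 0.05]
0.05543322482945825
[[248.40307677 201.56675053]
 [248.5373687  209.8483052 ]
 [248.64786266 216.4223144 ]]
223 181
```

View pics/a3.png

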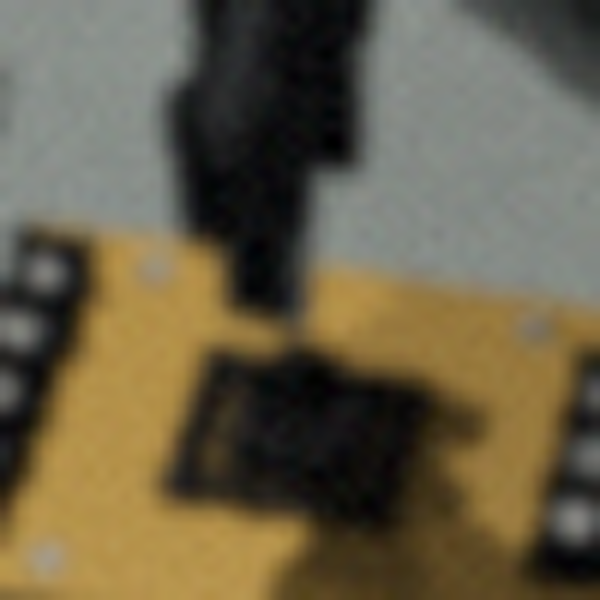

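The knob top is at crop (305,345), exactly where a fully popped carrier should show, and it stands above the collar. I lower the open jaws round it and grip.

Call:
{"api": "send_rows", "payload": {
  "deltas": [
    [[0, 0, 1.5, 0, -1], [0, 0, 1.5, 0, -1], [0, 0, 1.5, 0, -1], [0, 0, 1.0, 0, -1], [0, 0, 0.6, 0, -1]]
  ]
}}

```text
clock: 7.82
tcp_pos: [0.5141, 0.1364, 0.2611]
tool_rot: [0.986, 0.167, -0.002, -0.0]
wrist_force: [0.0, 0.1, -0.5]
grip_width: 0.0852
```

Call:
{"api": "send_rows", "payload": {
  "deltas": [
    [[0, 0, 0, 0, -1], [0, 0, 0, 0, -1]]
  ]
}}

```text
clock: 7.98
tcp_pos: [0.5152, 0.1365, 0.2633]
tool_rot: [0.986, 0.167, -0.0, -0.0]
wrist_force: [-0.7, 0.6, 0.4]
grip_width: 0.0855
```

Now I close slowly, watching the lateral force and the width.

Call:
{"api": "send_rows", "payload": {
  "deltas": [
    [[0, 0, 0.05, 0, 0.0], [0, 0, 0, 0, 0.2], [0, 0, 0, 0, 0.24], [0, 0, 0, 0, 0.24], [0, 0, 0, 0, 0.24]]
  ],
  "grip_force": 20
}}

```text
clock: 8.4
tcp_pos: [0.5154, 0.1365, 0.2636]
tool_rot: [0.986, 0.167, 0.0, 0.0]
wrist_force: [-0.8, 0.1, -0.8]
grip_width: 0.0324
```

Call:
{"api": "send_rows", "payload": {
  "deltas": [
    [[0, 0, 0, 0, 0.27], [0, 0, 0, 0, 0.3]]
  ]
}}

```text
clock: 8.57
tcp_pos: [0.5152, 0.1366, 0.2633]
tool_rot: [0.986, 0.167, 0.0, -0.0]
wrist_force: [0.1, 0.0, -0.2]
grip_width: 0.0297
```

Call:
{"api": "send_rows", "payload": {
  "deltas": [
    [[0, 0, 0, 0, 0.33], [0, 0, 0, 0, 0.33]]
  ]
}}

```text
clock: 8.73
tcp_pos: [0.5152, 0.1366, 0.2632]
tool_rot: [0.986, 0.167, 0.0, -0.0]
wrist_force: [0.6, 0.7, 1.0]
grip_width: 0.0288
```

Call:
{"api": "send_rows", "payload": {
  "deltas": [
    [[0, 0, 0, 0, 1], [0, 0, 0, 0, 1], [0, 0, 0, 0, 1]]
  ],
  "grip_force": 40
}}

```text
clock: 8.98
tcp_pos: [0.5153, 0.1366, 0.2633]
tool_rot: [0.986, 0.167, 0.0, -0.0]
wrist_force: [-0.2, 0.4, 1.5]
grip_width: 0.0263
```

Call:
{"api": "send_rows", "payload": {
  "deltas": [
    [[0, 0, -0.3, 0, 1], [0, 0, -0.5, 0, 1], [0, 0, -0.5, 0, 1], [0, 0, 0, 0, 1]]
  ]
}}

```text
clock: 9.32
tcp_pos: [0.5156, 0.1366, 0.2773]
tool_rot: [0.986, 0.167, 0.001, 0.0]
wrist_force: [0.2, 0.4, -0.4]
grip_width: 0.0264
```

Call:
{"api": "send_rows", "payload": {
  "deltas": [
    [[0, 0, -1.2, 0, 1], [0, 0, -1.5, 0, 1], [0, 0, -1.5, 0, 1], [0, 0, -1.5, 0, 1], [0, 0, 0, 0, 1]]
  ]
}}

```text
clock: 9.73
tcp_pos: [0.5167, 0.1366, 0.3374]
tool_rot: [0.986, 0.167, 0.004, 0.0]
wrist_force: [1.4, 0.2, -0.6]
grip_width: 0.0261
```

```bash
python3 - <<'E'
from h import *
s=ctrl.sense(); print(s["grip_width"])
rel([.5431,-.1637,.335],-16.15)
p=viewer.camera("side"); t=s["tcp_pos"]
dz=t[2]-.2633
print("pred top/foot",pix(p,[[.5153,.1366,.117+dz],[.5153,.1366,.049+dz]]))
x,y=230-35,170
cv2.imwrite("pics/a4.png",cv2.resize(p["color"][y:y+70,x:x+90],(771,600),interpolation=cv2.INTER_CUBIC))
E
```

```text
0.026077971482549724
t 9.7333 need tool cm [-7.38 29.23  0.25] turn(tool z) 0.617 tilt [ 0.0075  0.0021 -1.    ] F [ 1.41  0.15 -0.62]
pred top/foot [[248.21749402 191.95455225]
 [248.49554691 208.45022409]]
```

View pics/a4.png

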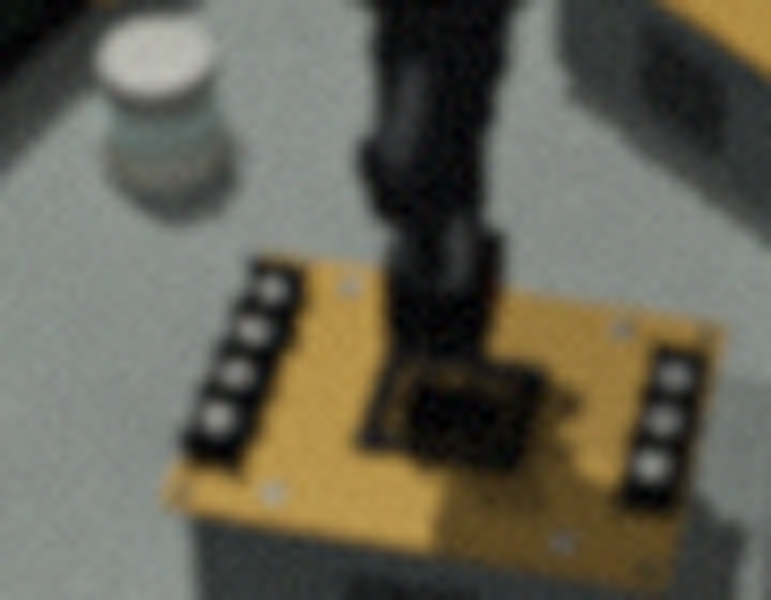

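The carrier is held, with its block hanging below the pads and its foot near px (246,211). Corrected for the felt grip position, both cameras now put the empty bay at about (541.8, -165.8) mm. I carry it across.

Call:
{"api": "send_rows", "payload": {
  "deltas": [
    [[-0.4, 1.7, -1.0, 0, 1], [-0.8, 3.2, 0, 0, 1], [-0.95, 3.7, 0, 0, 1], [-0.95, 3.7, 0, 0, 1], [-0.95, 3.7, 0, 0, 1]]
  ]
}}

```text
clock: 10.2
tcp_pos: [0.529, -0.0292, 0.3422]
tool_rot: [0.986, 0.167, -0.001, -0.0]
wrist_force: [0.8, -0.5, -1.0]
grip_width: 0.0262
```

Call:
{"api": "send_rows", "payload": {
  "deltas": [
    [[-0.95, 3.7, 0, 0, 1], [-0.95, 3.7, 0, 0, 1], [-0.9, 3.4, 0, 0, 1], [-0.5, 1.8, 0, 0, 1], [-0.2, 0.8, 0, 0, 1]]
  ]
}}

```text
clock: 10.62
tcp_pos: [0.5401, -0.169, 0.3421]
tool_rot: [0.986, 0.165, -0.001, 0.0]
wrist_force: [-0.1, 0.4, -1.1]
grip_width: 0.0264
```

Call:
{"api": "send_rows", "payload": {
  "deltas": [
    [[0, 0, 0, 0.1, 1], [0, 0, 0, 0.1, 1], [0, 0, 0, 0.1, 1], [0, 0, 0, 0.1, 1], [0, 0, 0, 0.1, 1]]
  ]
}}

```text
clock: 11.03
tcp_pos: [0.5402, -0.1648, 0.3421]
tool_rot: [0.996, -0.085, -0.001, -0.001]
wrist_force: [-0.2, 0.8, -1.9]
grip_width: 0.0266
```

Call:
{"api": "send_rows", "payload": {
  "deltas": [
    [[0, 0, 0.5, 0.07, 1], [0, 0, 0.5, 0.04, 1], [0, 0, 0, 0, 1], [0, 0, 0, 0, 1], [0, 0, 0, 0, 1]]
  ]
}}

```text
clock: 11.45
tcp_pos: [0.5405, -0.1653, 0.3328]
tool_rot: [0.991, -0.136, -0.0, -0.0]
wrist_force: [0.0, -0.6, -0.7]
grip_width: 0.0262
```

```bash
python3 - <<'E'
from h import *
rel([.5418,-.1658,.32],-16.15); print(ctrl.sense()["grip_width"],ctrl.sense()["tcp_pos"])
E
```

```text
t 11.45 need tool cm [0.14 0.01 1.28] turn(tool z) 0.008 tilt [-8.e-04 -3.e-04 -1.e+00] F [ 0.01 -0.62 -0.74]
0.026247160583343636 [ 0.54048161 -0.16533341  0.33283146]
```

Call:
{"api": "send_rows", "payload": {
  "deltas": [
    [[0.14, 0, 0.7, 0.008, 1], [0, 0, 0.8, 0, 1], [0, 0, 0.6, 0, 1], [0, 0, 0.2, 0, 1], [0, 0, 0, 0, 1]]
  ]
}}

```text
clock: 11.87
tcp_pos: [0.5414, -0.1662, 0.3086]
tool_rot: [0.99, -0.141, -0.001, -0.0]
wrist_force: [-0.4, -0.3, -1.3]
grip_width: 0.0264
```

Call:
{"api": "send_rows", "payload": {
  "deltas": [
    [[0, 0, 0, 0, 1], [0, 0, 0, 0, 1]]
  ]
}}

```text
clock: 12.03
tcp_pos: [0.542, -0.1665, 0.3103]
tool_rot: [0.99, -0.141, 0.0, 0.0]
wrist_force: [0.5, -0.0, -0.9]
grip_width: 0.0259
```

```bash
python3 - <<'E'
from h import *
rel([.5418,-.1658,.305],-16.15)
c=[]
for n in("side","top"):
    p=viewer.camera(n); P=pix(p,[.5418,-.1658,.088])[0]; x,y=(P-[30,38]).astype(int); print(n,x,y,P)
    c.append(cv2.resize(p["color"][y:y+60,x:x+60],(400,400),interpolation=cv2.INTER_CUBIC))
cv2.imwrite("pics/a5.png",np.hstack(c))
E
```

```text
t 12.0333 need tool cm [-0.04 -0.06  0.53] turn(tool z) -0.001 tilt [ 4.e-04  1.e-04 -1.e+00] F [ 0.45 -0.01 -0.86]
side 257 124 [287.52935248 162.1792078 ]
top 273 160 [303.0359138  198.60044491]
```

View pics/a5.png

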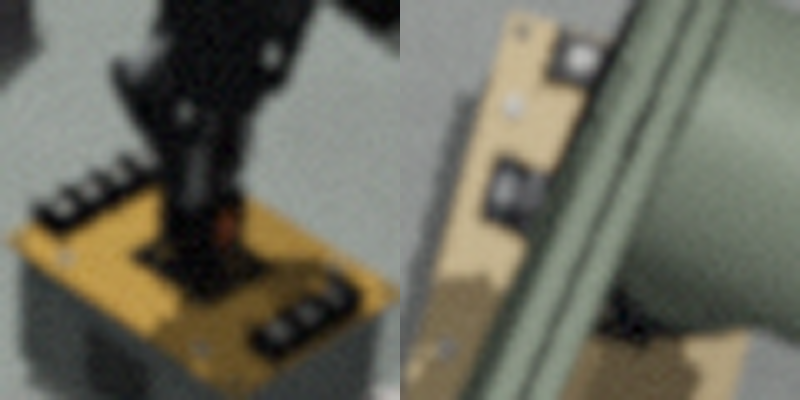

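Side crop: the carrier's foot hangs centred over the collar (about 205, against a collar centre of 202). I lower it, feeling for contact.

Call:
{"api": "send_rows", "payload": {
  "deltas": [
    [[-0.04, -0.06, 0.2, 0, 1], [0, 0, 0.2, 0, 1], [0, 0, 0.2, 0, 1], [0, 0, 0.1, 0, 1], [0, 0, 0, 0, 1]]
  ]
}}

```text
clock: 12.55
tcp_pos: [0.5415, -0.1656, 0.3026]
tool_rot: [0.99, -0.141, -0.0, -0.0]
wrist_force: [-0.6, -0.6, -0.3]
grip_width: 0.0262
```

Call:
{"api": "send_rows", "payload": {
  "deltas": [
    [[0, 0, 0.15, 0, 1], [0, 0, 0.15, 0, 1], [0, 0, 0.1, 0, 1], [0, 0, 0, 0, 1]]
  ]
}}

```text
clock: 12.88
tcp_pos: [0.5416, -0.1656, 0.2988]
tool_rot: [0.99, -0.141, -0.0, -0.0]
wrist_force: [0.1, -0.6, -0.7]
grip_width: 0.0264
```

Call:
{"api": "send_rows", "payload": {
  "deltas": [
    [[0, 0, 0.1, 0, 1], [0, 0, 0.1, 0, 1], [0, 0, 0, 0, 1]]
  ]
}}

```text
clock: 13.13
tcp_pos: [0.5416, -0.1656, 0.2969]
tool_rot: [0.99, -0.141, -0.0, -0.0]
wrist_force: [0.4, 0.1, -0.6]
grip_width: 0.0263
```

Call:
{"api": "send_rows", "payload": {
  "deltas": [
    [[0, 0, 0.1, 0, 1], [0, 0, 0.1, 0, 1], [0, 0, 0.1, 0, 1], [0, 0, 0, 0, 1]]
  ]
}}

```text
clock: 13.47
tcp_pos: [0.5416, -0.1656, 0.2938]
tool_rot: [0.99, -0.141, -0.0, -0.0]
wrist_force: [0.5, 1.2, -1.0]
grip_width: 0.0263
```

Call:
{"api": "send_rows", "payload": {
  "deltas": [
    [[0, 0, 0.1, 0, 1], [0, 0, 0.1, 0, 1], [0, 0, 0.1, 0, 1], [0, 0, 0, 0, 1]]
  ]
}}

```text
clock: 13.8
tcp_pos: [0.5418, -0.1657, 0.2921]
tool_rot: [0.99, -0.141, 0.0, 0.0]
wrist_force: [-2.2, 1.4, 3.3]
grip_width: 0.0266
```

Call:
{"api": "send_rows", "payload": {
  "deltas": [
    [[0, 0, 0.1, 0, 1], [0, 0, 0.1, 0, 1], [0, 0, 0.1, 0, 1], [0, 0, 0, 0, 1]]
  ]
}}

```text
clock: 14.13
tcp_pos: [0.542, -0.1657, 0.2917]
tool_rot: [0.99, -0.141, 0.0, 0.0]
wrist_force: [-7.0, 3.6, 17.4]
grip_width: 0.0261
```

The shoulder is resting on the bevel, and the side force points towards unit -x. I back off, shift about 1.5 mm and try again.

Call:
{"api": "send_rows", "payload": {
  "deltas": [
    [[0, 0, -0.4, 0, 1], [0, 0, -0.3, 0, 1], [-0.15, -0.03, 0, 0, 1], [0, 0, 0, 0, 1]]
  ]
}}

```text
clock: 14.47
tcp_pos: [0.5401, -0.1648, 0.2947]
tool_rot: [0.99, -0.141, -0.0, -0.0]
wrist_force: [-0.4, 1.0, -0.6]
grip_width: 0.0265
```

Call:
{"api": "send_rows", "payload": {
  "deltas": [
    [[0, 0, 0.1, 0, 1], [0, 0, 0.1, 0, 1], [0, 0, 0.1, 0, 1], [0, 0, 0, 0, 1]]
  ]
}}

```text
clock: 14.8
tcp_pos: [0.5403, -0.1649, 0.2919]
tool_rot: [0.99, -0.141, -0.0, -0.0]
wrist_force: [-1.3, -0.4, -0.1]
grip_width: 0.0264
```

Call:
{"api": "send_rows", "payload": {
  "deltas": [
    [[0, 0, 0.1, 0, 1], [0, 0, 0, 0, 1]]
  ]
}}

```text
clock: 14.97
tcp_pos: [0.5405, -0.1652, 0.2912]
tool_rot: [0.99, -0.141, 0.0, 0.0]
wrist_force: [-0.4, -0.5, -0.5]
grip_width: 0.0263
```

Call:
{"api": "send_rows", "payload": {
  "deltas": [
    [[0, 0, 0.1, 0, 1], [0, 0, 0.1, 0, 1], [0, 0, 0, 0, 1]]
  ]
}}

```text
clock: 15.22
tcp_pos: [0.5402, -0.1651, 0.2887]
tool_rot: [0.99, -0.141, -0.0, 0.0]
wrist_force: [-0.1, -2.5, -1.9]
grip_width: 0.0264
```

Call:
{"api": "send_rows", "payload": {
  "deltas": [
    [[0, 0, 0.1, 0, 1], [0, 0, 0.1, 0, 1], [0, 0, 0, 0, 1]]
  ]
}}

```text
clock: 15.47
tcp_pos: [0.5402, -0.1651, 0.2869]
tool_rot: [0.99, -0.141, -0.0, 0.0]
wrist_force: [-0.7, -1.5, -2.0]
grip_width: 0.0266
```

It is in the bay. I keep lowering it towards the cradle.

Call:
{"api": "send_rows", "payload": {
  "deltas": [
    [[0, 0.03, 0.1, 0, 1], [0, 0, 0.2, 0, 1], [0, 0, 0.2, 0, 1], [0, 0, 0, 0, 1]]
  ]
}}

```text
clock: 15.8
tcp_pos: [0.5401, -0.1652, 0.2816]
tool_rot: [0.99, -0.141, -0.0, -0.0]
wrist_force: [0.9, -2.7, -0.9]
grip_width: 0.0261
```

Call:
{"api": "send_rows", "payload": {
  "deltas": [
    [[0, 0, 0.2, 0, 1], [0, 0, 0.2, 0, 1], [0, 0, 0.2, 0, 1], [0, 0, 0, 0, 1]]
  ]
}}

```text
clock: 16.13
tcp_pos: [0.5401, -0.1652, 0.2755]
tool_rot: [0.99, -0.141, -0.0, -0.0]
wrist_force: [-0.8, -1.7, -1.0]
grip_width: 0.0264
```

Call:
{"api": "send_rows", "payload": {
  "deltas": [
    [[0, 0, 0.2, 0, 1], [0, 0, 0.2, 0, 1], [0, 0, 0.2, 0, 1], [0, 0, 0, 0, 1]]
  ]
}}

```text
clock: 16.47
tcp_pos: [0.5401, -0.1652, 0.2696]
tool_rot: [0.99, -0.141, -0.0, -0.0]
wrist_force: [0.6, -1.1, -1.1]
grip_width: 0.0263
```

Call:
{"api": "send_rows", "payload": {
  "deltas": [
    [[0, 0, 0.2, 0, 1], [0, 0, 0.1, 0, 1], [0, 0, 0.1, 0, 1], [0, 0, 0, 0, 1]]
  ]
}}

```text
clock: 16.8
tcp_pos: [0.5402, -0.1652, 0.2659]
tool_rot: [0.99, -0.141, -0.0, -0.0]
wrist_force: [-0.9, -1.8, -1.8]
grip_width: 0.0266
```

Call:
{"api": "send_rows", "payload": {
  "deltas": [
    [[0, 0, 0.1, 0, 1], [0, 0, 0.1, 0, 1], [0, 0, 0, 0, 1]]
  ]
}}

```text
clock: 17.05
tcp_pos: [0.5402, -0.1652, 0.2639]
tool_rot: [0.99, -0.141, -0.0, -0.0]
wrist_force: [-0.6, -0.7, -1.8]
grip_width: 0.0265
```

Call:
{"api": "send_rows", "payload": {
  "deltas": [
    [[0, 0, 0.1, 0, 1], [0, 0, 0, 0, 1]]
  ]
}}

```text
clock: 17.22
tcp_pos: [0.5403, -0.1652, 0.2633]
tool_rot: [0.99, -0.141, 0.0, 0.0]
wrist_force: [-1.2, -1.5, 0.5]
grip_width: 0.0264
```

Call:
{"api": "send_rows", "payload": {
  "deltas": [
    [[0, 0, 0.05, 0, 1], [0, 0, 0, 0, 1]]
  ]
}}

```text
clock: 17.38
tcp_pos: [0.5404, -0.1652, 0.263]
tool_rot: [0.99, -0.141, 0.0, 0.0]
wrist_force: [-1.0, -0.1, 2.0]
grip_width: 0.0263
```

The foot meets the cradle, with the force rising through zero at TCP z 0.263. I release, go up, shut the fingers, and come down on the knob.

Call:
{"api": "send_rows", "payload": {
  "deltas": [
    [[0, 0, 0, 0, 0.2], [0, 0, 0, 0, -0.2], [0, 0, 0, 0, -1], [0, 0, 0, 0, -1], [0, 0, 0, 0, -1]]
  ],
  "grip_force": 25
}}

```text
clock: 17.8
tcp_pos: [0.5402, -0.1651, 0.2625]
tool_rot: [0.99, -0.141, -0.0, -0.0]
wrist_force: [-0.5, -0.3, -0.6]
grip_width: 0.0805
```

Call:
{"api": "send_rows", "payload": {
  "deltas": [
    [[0, 0, -0.5, 0, -1], [0, 0, -1.5, 0, -1], [0, 0, -2, 0, -1], [0, 0, -1, 0, -1], [0, 0, 0, 0, 1]]
  ]
}}

```text
clock: 18.22
tcp_pos: [0.5415, -0.1658, 0.3161]
tool_rot: [0.99, -0.141, 0.003, 0.001]
wrist_force: [1.3, -0.2, -0.9]
grip_width: 0.0756
```

Call:
{"api": "send_rows", "payload": {
  "deltas": [
    [[0, 0, 0, 0, 1], [0, 0, 0, 0, 1], [0, 0, 0, 0, 1], [0, 0, 0, 0, 1], [0, 0, 0, 0, 1]]
  ]
}}

```text
clock: 18.63
tcp_pos: [0.5399, -0.1651, 0.3116]
tool_rot: [0.99, -0.141, -0.001, -0.0]
wrist_force: [-0.4, 0.0, 0.4]
grip_width: 0.0125
```

```bash
python3 - <<'E'
from h import *
rel([.5402,-.1652,.292],-16.15); print(ctrl.sense()["grip_width"],ctrl.sense()["tcp_pos"])
p=viewer.camera("side"); P=pix(p,[.5402,-.1652,.117])[0]; x,y=(P-[25,25]).astype(int); print(x,y,P)
cv2.imwrite("pics/a6.png",cv2.resize(p["color"][y:y+50,x:x+50],(600,600),interpolation=cv2.INTER_CUBIC))
E
```

```text
t 18.6333 need tool cm [0.03 0.   1.96] turn(tool z) -0.001 tilt [-1.8e-03 -3.0e-04 -1.0e+00] F [-0.35  0.04  0.41]
0.012460427943978206 [ 0.53991952 -0.16510413  0.31161822]
263 131 [288.33236241 156.05289127]
```

View pics/a6.png

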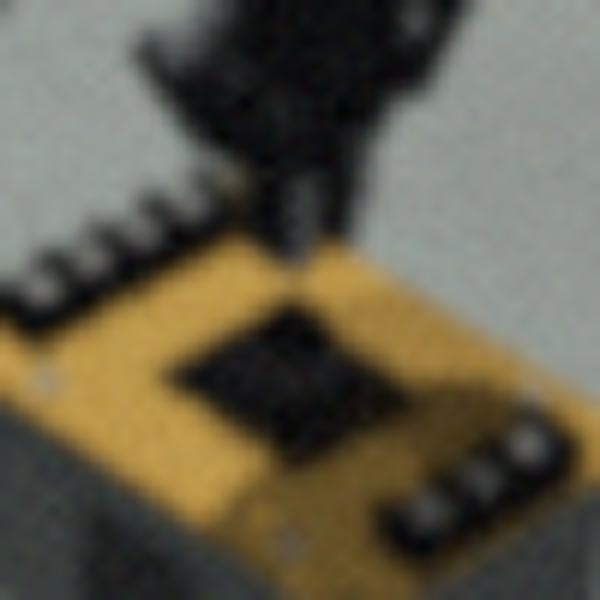

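The carrier stands in the bay: the knob's apex is at about (295,305), above the collar. I press down in small steps.

Call:
{"api": "send_rows", "payload": {
  "deltas": [
    [[0, 0, 0.4, 0, 1], [0, 0, 0.5, 0, 1], [0, 0, 0.4, 0, 1], [0, 0, 0.2, 0, 1], [0, 0, 0, 0, 1]]
  ]
}}

```text
clock: 19.1
tcp_pos: [0.5398, -0.1651, 0.2965]
tool_rot: [0.99, -0.141, -0.001, -0.0]
wrist_force: [-0.3, 0.0, 0.6]
grip_width: 0.0002
```

Call:
{"api": "send_rows", "payload": {
  "deltas": [
    [[0, 0, 0.2, 0, 1], [0, 0, 0.1, 0, 1], [0, 0, 0.1, 0, 1], [0, 0, 0.1, 0, 1], [0, 0, 0, 0, 1]]
  ]
}}

```text
clock: 19.52
tcp_pos: [0.5402, -0.1652, 0.2925]
tool_rot: [0.99, -0.141, -0.0, -0.0]
wrist_force: [-0.3, 0.4, 0.5]
grip_width: 0.0
```

Call:
{"api": "send_rows", "payload": {
  "deltas": [
    [[0, 0, 0.1, 0, 1], [0, 0, 0.1, 0, 1], [0, 0, 0.1, 0, 1], [0, 0, 0.1, 0, 1], [0, 0, 0, 0, 1]]
  ]
}}

```text
clock: 19.93
tcp_pos: [0.5403, -0.1653, 0.2888]
tool_rot: [0.99, -0.141, 0.0, 0.0]
wrist_force: [0.5, -0.3, 2.5]
grip_width: -0.0001
```

Call:
{"api": "send_rows", "payload": {
  "deltas": [
    [[0, 0, 0.2, 0, 1], [0, 0, 0.2, 0, 1], [0, 0, 0.2, 0, 1], [0, 0, 0.2, 0, 1], [0, 0, 0, 0, 1]]
  ]
}}

```text
clock: 20.35
tcp_pos: [0.5403, -0.1653, 0.2802]
tool_rot: [0.99, -0.141, 0.0, -0.0]
wrist_force: [0.0, 0.1, 2.4]
grip_width: 0.0001
```

Call:
{"api": "send_rows", "payload": {
  "deltas": [
    [[0, 0, 0.1, 0, 1], [0, 0, 0.1, 0, 1], [0, 0, 0.1, 0, 1], [0, 0, 0, 0, 1]]
  ]
}}

```text
clock: 20.68
tcp_pos: [0.5403, -0.1653, 0.2775]
tool_rot: [0.99, -0.141, 0.0, 0.0]
wrist_force: [-0.2, 0.0, 3.3]
grip_width: -0.0001
```

Call:
{"api": "send_rows", "payload": {
  "deltas": [
    [[0, 0, 0.1, 0, 1], [0, 0, 0.1, 0, 1], [0, 0, 0, 0, 1]]
  ]
}}

```text
clock: 20.93
tcp_pos: [0.5403, -0.1652, 0.2755]
tool_rot: [0.99, -0.141, 0.0, 0.0]
wrist_force: [-0.5, 0.2, 3.0]
grip_width: 0.0
```

Travel is 14.5 mm. From here I use 1 mm steps or less per reading.

Call:
{"api": "send_rows", "payload": {
  "deltas": [
    [[0, 0, 0.1, 0, 1], [0, 0, 0, 0, 1]]
  ]
}}

```text
clock: 21.1
tcp_pos: [0.5402, -0.1653, 0.2745]
tool_rot: [0.99, -0.141, 0.0, 0.0]
wrist_force: [0.1, -0.0, 2.4]
grip_width: -0.0002
```

Call:
{"api": "send_rows", "payload": {
  "deltas": [
    [[0, 0, 0.1, 0, 1], [0, 0, 0, 0, 1]]
  ]
}}

```text
clock: 21.27
tcp_pos: [0.5403, -0.1653, 0.2736]
tool_rot: [0.99, -0.141, 0.0, 0.0]
wrist_force: [0.7, 0.1, 2.6]
grip_width: 0.0
```

Call:
{"api": "send_rows", "payload": {
  "deltas": [
    [[0, 0, 0.1, 0, 1], [0, 0, 0, 0, 1]]
  ]
}}

```text
clock: 21.43
tcp_pos: [0.5402, -0.1652, 0.2725]
tool_rot: [0.99, -0.141, 0.0, 0.0]
wrist_force: [0.9, 0.0, 2.9]
grip_width: 0.0
```

Call:
{"api": "send_rows", "payload": {
  "deltas": [
    [[0, 0, 0.1, 0, 1], [0, 0, 0, 0, 1]]
  ]
}}

```text
clock: 21.6
tcp_pos: [0.5403, -0.1652, 0.2715]
tool_rot: [0.99, -0.141, 0.0, 0.0]
wrist_force: [0.0, -0.2, 4.2]
grip_width: 0.0002
```

Call:
{"api": "send_rows", "payload": {
  "deltas": [
    [[0, 0, 0.1, 0, 1], [0, 0, 0, 0, 1]]
  ]
}}

```text
clock: 21.77
tcp_pos: [0.5402, -0.1652, 0.2705]
tool_rot: [0.99, -0.141, 0.0, 0.0]
wrist_force: [0.7, -0.2, 3.0]
grip_width: 0.0002
```

Call:
{"api": "send_rows", "payload": {
  "deltas": [
    [[0, 0, 0.1, 0, 1], [0, 0, 0, 0, 1]]
  ]
}}

```text
clock: 21.93
tcp_pos: [0.5402, -0.1652, 0.2695]
tool_rot: [0.99, -0.141, 0.0, -0.0]
wrist_force: [-0.3, 0.2, 3.6]
grip_width: -0.0003
```

Call:
{"api": "send_rows", "payload": {
  "deltas": [
    [[0, 0, 0.1, 0, 1], [0, 0, 0, 0, 1]]
  ]
}}

```text
clock: 22.1
tcp_pos: [0.5402, -0.1653, 0.2685]
tool_rot: [0.99, -0.141, 0.0, 0.0]
wrist_force: [0.3, -0.4, 3.8]
grip_width: -0.0002
```

Call:
{"api": "send_rows", "payload": {
  "deltas": [
    [[0, 0, 0.1, 0, 1], [0, 0, 0, 0, 1]]
  ]
}}

```text
clock: 22.27
tcp_pos: [0.5402, -0.1652, 0.2675]
tool_rot: [0.99, -0.141, 0.0, -0.0]
wrist_force: [0.1, 0.9, 4.0]
grip_width: -0.0001
```

Call:
{"api": "send_rows", "payload": {
  "deltas": [
    [[0, 0, 0.1, 0, 1], [0, 0, 0, 0, 1]]
  ]
}}

```text
clock: 22.43
tcp_pos: [0.5402, -0.1652, 0.2665]
tool_rot: [0.99, -0.141, 0.0, -0.0]
wrist_force: [0.6, -0.9, 3.5]
grip_width: 0.0002
```

Call:
{"api": "send_rows", "payload": {
  "deltas": [
    [[0, 0, 0.1, 0, 1], [0, 0, 0, 0, 1]]
  ]
}}

```text
clock: 22.6
tcp_pos: [0.5402, -0.1653, 0.2655]
tool_rot: [0.99, -0.141, 0.0, 0.0]
wrist_force: [0.3, -1.2, 3.6]
grip_width: -0.0
```

Call:
{"api": "send_rows", "payload": {
  "deltas": [
    [[0, 0, 0.1, 0, 1], [0, 0, 0, 0, 1]]
  ]
}}

```text
clock: 22.77
tcp_pos: [0.5402, -0.1652, 0.2645]
tool_rot: [0.99, -0.141, 0.0, 0.0]
wrist_force: [0.6, -0.3, 4.4]
grip_width: 0.0001
```

Call:
{"api": "send_rows", "payload": {
  "deltas": [
    [[0, 0, 0.1, 0, 1], [0, 0, 0, 0, 1]]
  ]
}}

```text
clock: 22.93
tcp_pos: [0.5403, -0.1653, 0.2637]
tool_rot: [0.99, -0.141, 0.0, 0.0]
wrist_force: [0.5, 0.0, 4.0]
grip_width: 0.0001
```

Call:
{"api": "send_rows", "payload": {
  "deltas": [
    [[0, 0, 0.1, 0, 1], [0, 0, 0, 0, 1]]
  ]
}}

```text
clock: 23.1
tcp_pos: [0.5404, -0.1653, 0.2635]
tool_rot: [0.99, -0.141, 0.0, 0.0]
wrist_force: [-1.1, 0.1, 8.3]
grip_width: -0.0003
```

The stop is starting, at 26.5 mm of travel. I go slightly further to confirm.

Call:
{"api": "send_rows", "payload": {
  "deltas": [
    [[0, 0, 0.05, 0, 1], [0, 0, 0, 0, 1]]
  ]
}}

```text
clock: 23.27
tcp_pos: [0.5405, -0.1653, 0.2634]
tool_rot: [0.99, -0.141, 0.0, 0.0]
wrist_force: [-2.0, 2.0, 10.9]
grip_width: 0.0
```

Call:
{"api": "send_rows", "payload": {
  "deltas": [
    [[0, 0, 0.05, 0, 1], [0, 0, 0, 0, 1]]
  ]
}}

```text
clock: 23.43
tcp_pos: [0.5406, -0.1654, 0.2633]
tool_rot: [0.99, -0.141, 0.001, 0.0]
wrist_force: [-2.6, 0.3, 12.2]
grip_width: -0.0001
```

The stop is firm at 12.2 N. I release slowly and watch for the force to vanish after 5 to 6 mm.

Call:
{"api": "send_rows", "payload": {
  "deltas": [
    [[0, 0, -0.2, 0, 1], [0, 0, -0.2, 0, 1], [0, 0, -0.2, 0, 1], [0, 0, 0, 0, 1]]
  ]
}}

```text
clock: 23.77
tcp_pos: [0.5403, -0.1653, 0.2679]
tool_rot: [0.99, -0.141, 0.0, 0.0]
wrist_force: [-0.3, -0.4, 4.4]
grip_width: -0.0004
```

Call:
{"api": "send_rows", "payload": {
  "deltas": [
    [[0, 0, -0.2, 0, 1], [0, 0, -0.2, 0, 1], [0, 0, 0, 0, 1], [0, 0, 0, 0, 1]]
  ]
}}

```text
clock: 24.1
tcp_pos: [0.5398, -0.165, 0.2708]
tool_rot: [0.99, -0.141, -0.001, -0.0]
wrist_force: [-0.1, -0.5, -0.3]
grip_width: 0.0
```

Call:
{"api": "send_rows", "payload": {
  "deltas": [
    [[0, 0, -1, 0, 1], [0, 0, -2, 0, 1], [0, 0, -3, 0, 1], [0, 0, -3, 0, 1], [0, 0, -2, 0, 1]]
  ]
}}

```text
clock: 24.52
tcp_pos: [0.5406, -0.1654, 0.3851]
tool_rot: [0.99, -0.141, 0.002, 0.001]
wrist_force: [0.4, -0.3, 1.1]
grip_width: 0.0001
```

Call:
{"api": "send_rows", "payload": {
  "deltas": [
    [[-2, 3, -1, 0, 1], [-2, 3, 0, 0, 1], [-2, 3, 0, 0, 1], [0, 0, 0, 0, 1], [0, 0, 0, 0, 1]]
  ]
}}

```text
clock: 24.93
tcp_pos: [0.4563, -0.2358, 0.3922]
tool_rot: [0.99, -0.143, 0.0, -0.0]
wrist_force: [-0.4, 1.0, -0.9]
grip_width: 0.0003
```

```bash
python3 - <<'E'
from h import *
c=[]
for n in("side","top"):
    p=viewer.camera(n)
    P=pix(p,[[.5402,-.1652,.117],[.5402,-.1652,.096],[.5402,-.1652,.088]]); x,y=(P[2]-[30,30]).astype(int); print(n,((P-[x,y])*400/60).round(),ctrl.sense()["tcp_pos"])
    c.append(cv2.resize(p["color"][y:y+60,x:x+60],(400,400),interpolation=cv2.INTER_CUBIC))
cv2.imwrite("pics/f.png",np.hstack(c))
E
```

```text
side [[209. 160.]
 [206. 191.]
 [206. 203.]] [ 0.45707717 -0.23517547  0.39206157]
top [[215. 197.]
 [208. 200.]
 [205. 201.]] [ 0.45760364 -0.23473121  0.39194457]
```

View pics/f.png

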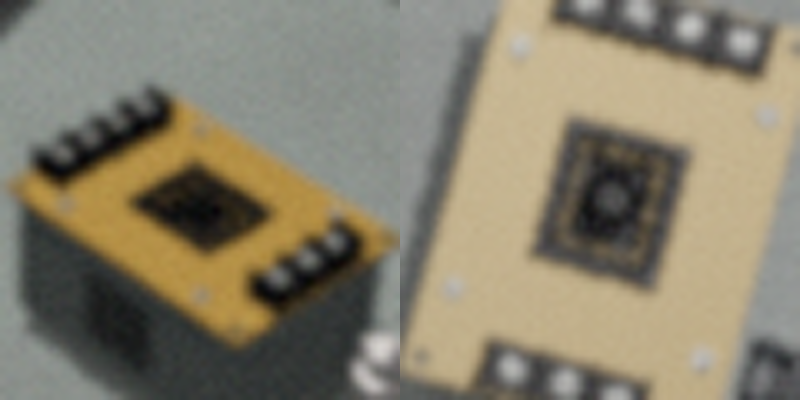

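The force vanished after the finger rose about 6 mm, and both views show the knob sunk inside the collar, so the catch is holding. The connector still stands by the unit. I hand the job in.

```bash
python3 -c "
from station import workorder; print(workorder.job_done())"
```

```text
the job is handed in; nothing more can be done
None
```

The fuse carrier is now in the other unit's bay and its catch holds it. I handed the job in at about 25 s of the 48 s allowed.

**What I did**
- I pressed the carrier in the full unit to its stop, at about 10.6 N. It popped up, and I lifted it out by the knob and carried it across.
- I set it into the empty bay and pressed it to that catch's stop, about 26.5 mm of travel at 12.2 N. Both presses stayed under the 16 N limit.

**Last checks**
- After the final press the force on the finger was gone by 7 mm of retreat, which fits the expected 5–6 mm rise before the catch holds.
- The last side and top pictures show the knob sunk inside the collar, with the arm clear of everything.

**What went wrong or disagreed**
- **First insertion:** it landed about 1.5 mm off, and the carrier's shoulder sat on the bevel at about 17 N with some sideways force. I backed off, shifted and it went in freely. That load was on the bay mouth, not the cradle, but it was harder than I intended.
- **Camera positions:** the two cameras differed by about 4–5 mm on the unit positions. I settled it using the position I felt when gripping.
- **Grip width:** it read 26 mm on the 28 mm knob. The carrier did not slip noticeably.
- **Not checked:** I did not look at the other objects on the bench again, apart from the connector. No contact was felt on any of the moves between them.

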